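# Tip the tile tray into the cabinet's hopper

## Task

Put the mahjong tiles away: first push the cabinet's small swing door fully shut so nothing can run out, then lift the hinged tray from under its pull bar to tip all eight tiles into the cabinet's hopper, and lower the empty tray back level without letting it drop. Be gentle with the cabinet, its door and tray, especially at their stops: they are thin plastic, and 25 N is too much. Leave the dice cup, saucer, tongs and rack where they are.

Things in the scene. Friction and masses are not known exactly. Their poses are not given: they have to be found in the camera images.
- cabinet: fixed white cabinet, 190 x 210 x 215 mm (x, y, z), walls 6 mm, open on top as a hopper; origin: centre of its underside, z up, -x is its front, facing the robot. The front has a 100 x 95 mm outlet (z 30 to 126 mm) with the swing door; inside, the floor slopes from z 88 mm at the back to 33 mm at the outlet. The -y wall, 143 mm high, carries the tray; the front is 175, the others 215 mm high
- tray (a joint): tip of the grey tray (rad): 0 level, 0.78 fully tipped into the hopper, against a hard stop; grows as the pull bar is raised. 180 g, no latch, hinge friction too small to hold it: let go, it falls back level
- tray_hinge (a point): middle of the tray's hinge axis, which runs along the cabinet's x at (0, -105, 152) mm of the cabinet. Level, the tray, 140 mm wide, has its floor (4 mm thick, top at hinge height) from 10 mm inside the hinge to 145 mm outside it; side walls and an end wall (130 mm from the hinge) stand 24 mm high; no wall on the hopper side
- tray_end (a point): middle of the outer edge of the tray's floor, on its top face, 145 mm from the hinge. The pull bar hangs here: 8 mm in diameter, 124 mm long along the cabinet's x, its axis 150 mm outward (-y when level) of the hinge and 6 to 34 mm below the floor's top, on two thin arms at its ends in tight slides (do not move it). Its height is set differently each time and not reported: see or feel it
- door (a joint): opening of the swing door (rad): 0 shut (hard stop), 1.5 wide open. Stiff hinge (0.3 N m) that stays where it is left. White panel 104 x 104 mm, 12 mm thick, z 26 to 130 mm of the cabinet; shut, it runs from its hinge 104 mm to the cabinet's -y, outer face at x = -107 mm; opening swings the free edge to -x. A finger pull 6 mm wide, 10 mm deep, 50 mm tall stands on the outer face at the free edge
- door_hinge (a point): point on the door's vertical hinge axis, at the inner face of the panel, at its lower edge: (-95, 52, 26) mm of the cabinet
- door_edge (a point): point on the door's outer face at the free edge, at half height (78 mm above the table)
- tile1: a mahjong tile, 26 x 36 x 20 mm (x, y, z), 18 to 35 g, ivory top on a green back; origin at the centre of its underside; starts lying flat in the tray, in one of two rows of four; its friction on the tray is not known (it slides off at 24 to 43 degrees of tip)
- tile2: a mahjong tile, 26 x 36 x 20 mm (x, y, z), 18 to 35 g, ivory top on a green back; origin at the centre of its underside; starts lying flat in the tray, in one of two rows of four; its friction on the tray is not known (it slides off at 24 to 43 degrees of tip)
- tile3: a mahjong tile, 26 x 36 x 20 mm (x, y, z), 18 to 35 g, ivory top on a green back; origin at the centre of its underside; starts lying flat in the tray, in one of two rows of four; its friction on the tray is not known (it slides off at 24 to 43 degrees of tip)
- tile4: a mahjong tile, 26 x 36 x 20 mm (x, y, z), 18 to 35 g, ivory top on a green back; origin at the centre of its underside; starts lying flat in the tray, in one of two rows of four; its friction on the tray is not known (it slides off at 24 to 43 degrees of tip)
- tile5: a mahjong tile, 26 x 36 x 20 mm (x, y, z), 18 to 35 g, ivory top on a green back; origin at the centre of its underside; starts lying flat in the tray, in one of two rows of four; its friction on the tray is not known (it slides off at 24 to 43 degrees of tip)
- tile6: a mahjong tile, 26 x 36 x 20 mm (x, y, z), 18 to 35 g, ivory top on a green back; origin at the centre of its underside; starts lying flat in the tray, in one of two rows of four; its friction on the tray is not known (it slides off at 24 to 43 degrees of tip)
- tile7: a mahjong tile, 26 x 36 x 20 mm (x, y, z), 18 to 35 g, ivory top on a green back; origin at the centre of its underside; starts lying flat in the tray, in one of two rows of four; its friction on the tray is not known (it slides off at 24 to 43 degrees of tip)
- tile8: a mahjong tile, 26 x 36 x 20 mm (x, y, z), 18 to 35 g, ivory top on a green back; origin at the centre of its underside; starts lying flat in the tray, in one of two rows of four; its friction on the tray is not known (it slides off at 24 to 43 degrees of tip)
- dice_cup: bystander: red dice cup, 72 mm in diameter, 85 mm high; origin at the centre of its underside
- saucer: bystander: glass saucer, 110 mm in diameter, 18 mm high; origin at the centre of its underside
- tongs: bystander: chrome chip tongs lying along their x, 160 x 40 x 10 mm; origin at the middle of the underside
- rack: bystander: clear acrylic tile rack, 28 x 200 x 40 mm (x, y, z); origin at the centre of its underside
Things that resemble listed ones, but are neither listed nor needed, are in the scene too. What is shaped like the tile6 but blue or brown is not meant.

How it is judged:
By the outcome, as a careful person would: the job done as asked, in the order asked, and still so for the second after the job is handed in, with the robot touching nothing.
It also fails if it takes over 66 s, if anything falls off the work surface, if the arm or the gripper's body presses on something with over 40 N, if the wrist force passes 120 N, or if a joint passes its speed limit or range.

## Robot

A 6-joint arm with a two-finger parallel gripper is mounted at the origin on the work surface. World frame = base frame: x ahead of the robot, y to its left, z up, the work surface at z = 0. Lengths are in m, angles in rad, forces in N, time in s.
With the tool pointing down it reaches from about 0.325 to 0.9 m from the base axis. Payload 6.1 kg.
Tool frame: the origin (TCP) lies at the very end of the fingers, on their centre line; the grasp point (between the pads) lies 19 mm behind it; z points along the fingers, x is the direction in which the jaws open and shut, and the axes are right-handed (so a half turn about z gives the same grasp; the last joint's range is limited). The gripper opens to 85 mm and grips with 20 to 120 N. Pads are 22 mm wide; open, the fingers measure 114 mm over their backs; the gripper's body (76 mm by 85 mm) begins 54 mm behind the grasp point. The pads swing forward as they close: fully open they stand 13 mm farther back than shut.
Start: joints at [1.183, 0.22, 1.526, -0, 1.395, -0.126], TCP at [0.162, 0.604, 0.231] pointing down, gripper open.
Joint ranges: [-2.98, 2.98], [-0.91, 2.08], [0.09, 2.57], [-1.24, 4.39], [0.2, 2.65], [-2.68, 2.68]. Speed limits (rad/s): [2.57, 2.57, 3.01, 3.14, 3.14, 3.14].

## Interface

Orientations are given as a unit quaternion [w, x, y, z].
In Python, from station import ctrl, get_image, camera_params gives the robot as it stands.
- The arm moves only by the tool play_rows, never from a script. Its argument "increments" is a list of rows, each a list of 3 entries, a list of its own where there are three numbers: the opening, from -1 (shut) to 1 (fully open), then the shift along the tool's x, y, z as a fraction of full scale, then the turn about the tool's z as a fraction of full scale. In form: [[gripper, [tx, ty, tz], yaw], ...]. A call has 1 to 10 rows; each row is the pose to reach, as a shift and turn from the pose commanded when the call began, along the tool's axes at that moment, turning the shorter way round; what a row does not reach only later rows make up. Full scale, the value 1, is 0.3 m for a shift and pi rad for a turn. A row lasts 1/10 s, in which the tool goes at most 50 mm and 8.59 degrees, less where a joint would pass 70% of its speed; a pose out of reach is approached as far as the arm can. A call with a number of a shift or a turn outside -1 to 1 is refused whole. A call with a gripper value outside its range is refused whole. The fingers move at their own pace and stop on an object; the grip force is fixed at half the most. Time passes only in rows, so rows that repeat a pose let the fingers close. It gives the time, the measured TCP pose, the force and the opening at its end, in the units of the state.
- ctrl.get_obs(): the state, without advancing time (a new reading comes with each control period).
- get_image(name): name is "scene" or "top" or "wrist"; returns the picture (480x640x3 uint8, red, green, blue); there is no depth.
- camera_params(name): a dict with "fovy" (degrees; the focal length in pixels is half the picture's height over the tangent of half this angle, whatever the lens; pixels are square), "cx", "cy" (the principal point, pixels), "origin" and "orientation" of the camera in the world; the wrist camera has in their place "hand_eye" (4x4, takes a point from camera to tool coordinates, whose origin is the TCP and whose axes are the tool frame's). Camera axes: x right, y up, looking along -z (the intrinsics and any distortion apply to the point x, -y, -z); pixel columns grow to the right and rows downward; lengths in m; the calibration is good to about 2 mm. A picture is of the moment at which its call begins: read the wrist's pose just before it. camera_params takes no time and is no camera call.
- ctrl.job_done(): hands the job in, once; it reports no verdict.
The state is a dict: "clock": time; "joints": joint angles; "joint_vel": joint speeds; "joint_torque": joint torques, N m; "tcp_pos": TCP position; "orientation": TCP orientation; "contact_force": force on the tool from outside, world axes, zero at the start; "moment": the same for the moment, N m; "grip_width": opening from 0.0 (shut) to 1.0 (fully open).
Only numpy, scipy, OpenCV 4.12 (cv2) and the standard library are available. Lean on these libraries where they do the work, as an engineer would, in place of code of your own. Each camera call takes 0.05 s, during which the arm holds its last target. There are 200 camera calls.

## Working session

There is one attempt and no reset: what is moved stays moved. The work goes in short steps, Python scripts to look and compute and a tool call to move; the robot and the scene stay as the last step left them, time stands still between calls to the robot, and variables do not carry over. Pictures are saved under pics/ and viewed, about 8 in all and at most 12, crops included, and the job is handed in when it is done.

Besides the shell and the picture viewer there is one more tool, called after "Emit:" as name(argument=value, ...), one argument or row to a line, values as JSON. play_rows: Moves the arm, as the interface text tells. Its arguments: {"type":"object","properties":{"increments":{"type":"array","items":{"type":"array"}}},"required":["increments"]}

```bash
mkdir -p pics; cat > h.py <<'E'
import numpy as np, cv2
from station import ctrl,get_image,camera_params
from scipy.spatial.transform import Rotation as R
def q2R(q): return R.from_quat([q[1],q[2],q[3],q[0]]).as_matrix()
def cam(name,obs=None):
    p=camera_params(name); 
    f=240/np.tan(np.radians(p['fovy'])/2)
    if 'hand_eye' in p:
        o=obs or ctrl.get_obs(); H=np.array(p['hand_eye']); T=np.eye(4);T[:3,:3]=q2R(o['orientation']);T[:3,3]=o['tcp_pos'];T=T@H
        return f,p['cx'],p['cy'],T[:3,3],T[:3,:3]
    return f,p['cx'],p['cy'],np.array(p['origin']),q2R(p['orientation']) if np.size(p['orientation'])==4 else np.array(p['orientation'])
def ray(c,u,v):
    f,cx,cy,o,Rm=c; d=Rm@np.array([(u-cx)/f,-(v-cy)/f,-1]); return o,d
def atz(c,u,v,z):
    o,d=ray(c,u,v); return o+d*(z-o[2])/d[2]
def proj(c,P):
    f,cx,cy,o,Rm=c; q=(np.atleast_2d(P)-o)@Rm; return np.c_[cx-f*q[:,0]/q[:,2],cy+f*q[:,1]/q[:,2]]
def snap(name,fn):
    im=get_image(name); cv2.imwrite('pics/'+fn,im[:,:,::-1]); return im
E
python3 - <<'E'
from h import *
for n in('scene','top','wrist'): print(n,camera_params(n))
snap('scene','s1.png');snap('top','t1.png')
print(ctrl.get_obs())
E
```

```text
scene {'fovy': 45.98146772588313, 'cx': 325.1900753393295, 'cy': 244.69013299755872, 'origin': array([1.22012223, 0.18686619, 0.97966874]), 'orientation': array([0.50827393, 0.19382268, 0.2845861 , 0.78936755])}
top {'fovy': 56.3309204247066, 'cx': 320.6795584807507, 'cy': 244.096627135888, 'origin': array([ 0.44176704, -0.08254844,  0.91897627]), 'orientation': array([-0.69909144, -0.05529453,  0.04213224,  0.71164496])}
wrist {'fovy': 64.7801331037026, 'cx': 315.2380219747088, 'cy': 246.3320375957983, 'hand_eye': array([[ 9.99999065e-01, -4.53353472e-04, -1.29045088e-03,
        -5.49077325e-04],
       [-8.42226592e-04, -9.47486437e-01, -3.19794844e-01,
        -8.13055313e-02],
       [-1.07770461e-03,  3.19795631e-01, -9.47485933e-01,
        -1.41374944e-01],
       [ 0.00000000e+00,  0.00000000e+00,  0.00000000e+00,
         1.00000000e+00]])}
{'clock': 0.1, 'joints': array([ 1.18287991e+00,  2.21148563e-01,  1.52750543e+00, -2.36739016e-05,
        1.39467796e+00, -1.26097191e-01]), 'joint_vel': array([-0.00141627, -0.00310418, -0.00312602, -0.00038089,  0.00160939,
       -0.00033077]), 'joint_torque': array([ 1.59824198e-03, -4.98242748e+01, -3.90543902e+01, -2.57337579e-04,
        5.70547025e-03,  4.85171097e-05]), 'tcp_pos': array([0.16157703, 0.60319268, 0.2303032 ]), 'orientation': array([ 4.48492804e-04,  7.93357809e-01,  6.08754984e-01, -7.45172792e-04]), 'contact_force': array([-0.12574631,  0.05892663, -0.26594475]), 'moment': array([ 0.00747239,  0.02191599, -0.01833097]), 'grip_width': 1.0002837278566103}
```

View pics/s1.png

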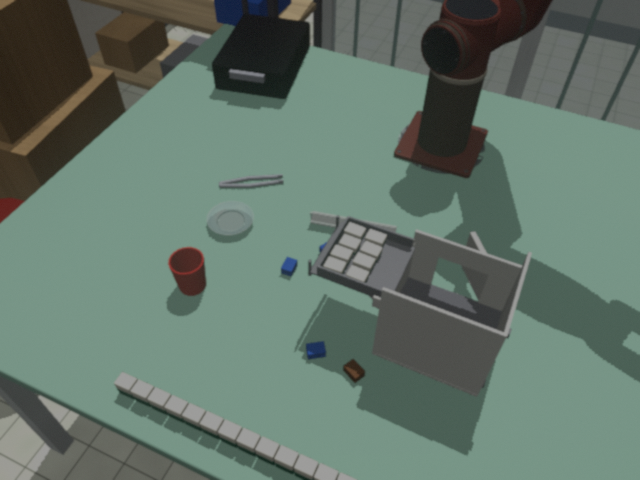

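View pics/t1.png

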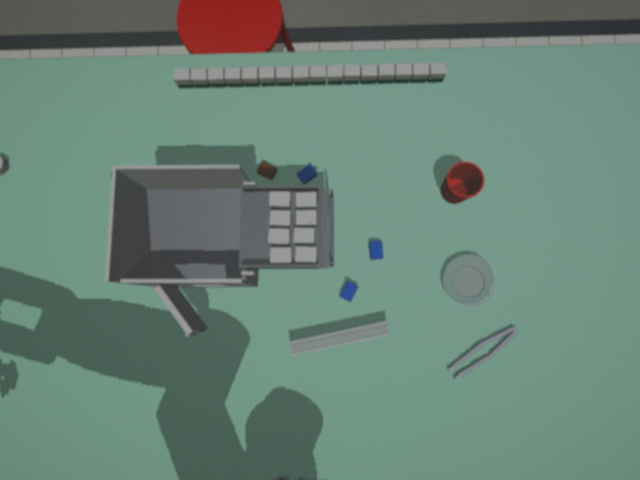

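The top view shows the cabinet at about (180,225), door ajar with its free edge near (200,330). The tray with its tiles is at (285,230), bar at (328,230), rack at (340,337). Similar things: blue blocks at (376,250), (348,291) and (307,174), a brown one at (267,170), and the row of white tiles at the top. None of these is in the tray.

```bash
python3 - <<'E'
import cv2,numpy as np
a=cv2.imread('pics/t1.png')[150:350,95:345]
a=cv2.convertScaleAbs(cv2.resize(a,None,fx=3.2,fy=3,interpolation=cv2.INTER_CUBIC) if 0 else cv2.resize(a,(750,600),interpolation=cv2.INTER_CUBIC),alpha=1.6,beta=20)
for i in range(0,750,60): cv2.putText(a,str(95+i//3),(i,10),0,.35,(0,0,255),1); cv2.line(a,(i,12),(i,18),(0,0,255),1)
for i in range(0,600,60): cv2.putText(a,str(150+i//3),(0,i+4),0,.35,(0,0,255),1)
cv2.imwrite('pics/t1c.png',a)
E
```

```text
(no output)
```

View pics/t1c.png

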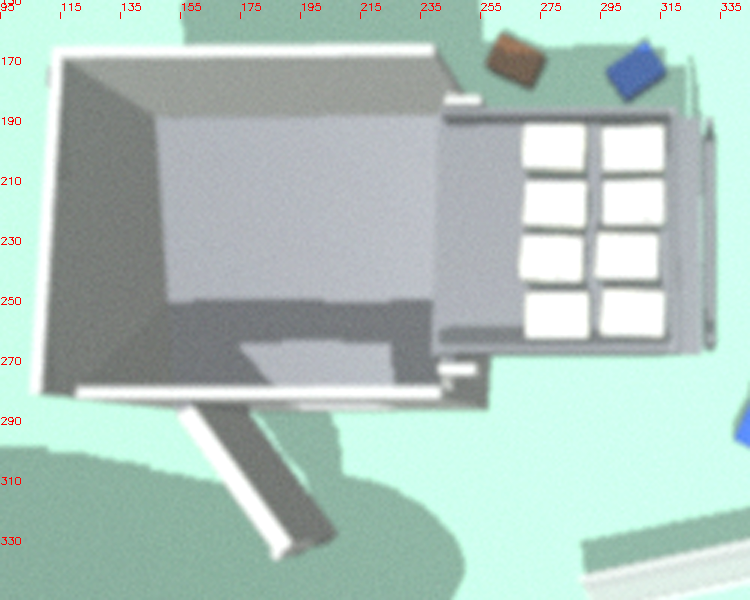

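```bash
cat >> h.py <<'E'
def cw(P,pose):
    x,y,t=pose[:3]; P=np.atleast_2d(np.array(P,float))/1000; c,s=np.cos(t),np.sin(t)
    return np.c_[x+c*P[:,0]-s*P[:,1],y+s*P[:,0]+c*P[:,1],P[:,2]]
def door(th,r,o,z): # point on door: r from hinge, o outward from inner face
    d=np.array([-np.sin(th),-np.cos(th)]);n=np.array([-np.cos(th),np.sin(th)])
    return [*(np.array([-95,52])+r*d+o*n),z]
E
python3 - <<'E'
from h import *
from scipy.optimize import least_squares
c=cam('top')
o=lambda u,v:(95+u/3,150+v/3)
M=[((95,105,215),o(54,46)),((-95,105,215),o(33,394)),((95,-105,215),o(435,46)),((-95,-105,175),o(440,398)),((-70,-250,152),o(698,353)),((70,-250,152),o(698,118))]
P=[m[0] for m in M];U=np.array([m[1] for m in M])
r=least_squares(lambda p:(proj(c,cw(P,p))-U).ravel(),[.45,.2,0]);print(r.x,r.fun.reshape(-1,2).round(1))
pose=r.x
for z in(.130,):
  for uv in[(180,410),(292,545),(335,530),(275,558)]:
    w=atz(c,*o(*uv),z); t=pose[2];d=w[:2]-pose[:2]; print(uv,w.round(3),'cab',(1000*np.array([np.cos(t)*d[0]+np.sin(t)*d[1],-np.sin(t)*d[0]+np.cos(t)*d[1]])).round(0))
for uv in[(290,345),(390,335),(290,333),(388,322),(445,368),(515,328),(469,280),(464,182)]: print(uv,atz(c,*uv,.02).round(3))
E
```

```text
[ 0.57978548  0.16619159 -0.01579385] [[-0.7  0.1]
 [-1.3  0.1]
 [-0.3 -0.8]
 [ 0.1 -0.1]
 [ 1.3  0.8]
 [ 1.1 -0.4]]
(180, 410) [0.481 0.225 0.13 ] cab [-100.   58.]
(292, 545) [0.402 0.157 0.13 ] cab [-178.  -12.]
(335, 530) [0.41  0.132 0.13 ] cab [-169.  -37.]
(275, 558) [0.395 0.167 0.13 ] cab [-185.   -2.]
(290, 345) [ 0.368 -0.003  0.02 ]
(390, 335) [ 0.384 -0.2    0.02 ]
(290, 333) [ 0.391 -0.003  0.02 ]
(388, 322) [ 0.409 -0.197  0.02 ]
(445, 368) [ 0.319 -0.304  0.02 ]
(515, 328) [ 0.394 -0.444  0.02 ]
(469, 280) [ 0.489 -0.361  0.02 ]
(464, 182) [ 0.69  -0.363  0.02 ]
```

```bash
cat >> h.py <<'E'
POSE=[.5798,.1662,-.0158]
def rel(W,obs=None):
    o=obs or ctrl.get_obs(); return (q2R(o['orientation']).T@(np.array(W)-o['tcp_pos']))/.3
E
python3 - <<'E'
from h import *
snap('wrist','w1.png')
for th in(1.1,.95,.8,.6,.4,.2,.1,.05,0):
    n=np.array([-np.cos(th),np.sin(th)]); s=abs(n[0])*11+abs(n[1])*14.5
    w=cw(door(th,80,12+s,112),POSE)[0]; print(th,w.round(4),rel(w).round(3))
E
```

```text
1.1 [0.4006 0.2114 0.112 ] [-1.055  1.108  0.396]
0.95 [0.4027 0.199  0.112 ] [-1.093  1.125  0.396]
0.8 [0.4068 0.1868 0.112 ] [-1.129  1.149  0.396]
0.6 [0.4155 0.1713 0.112 ] [-1.171  1.19   0.396]
0.4 [0.4279 0.1577 0.112 ] [-1.204  1.242  0.396]
0.2 [0.4434 0.147  0.112 ] [-1.225  1.301  0.396]
0.1 [0.4522 0.143  0.112 ] [-1.23   1.333  0.396]
0.05 [0.4567 0.1414 0.112 ] [-1.232  1.349  0.396]
0 [0.4614 0.1401 0.112 ] [-1.232  1.365  0.396]
```

View pics/w1.png

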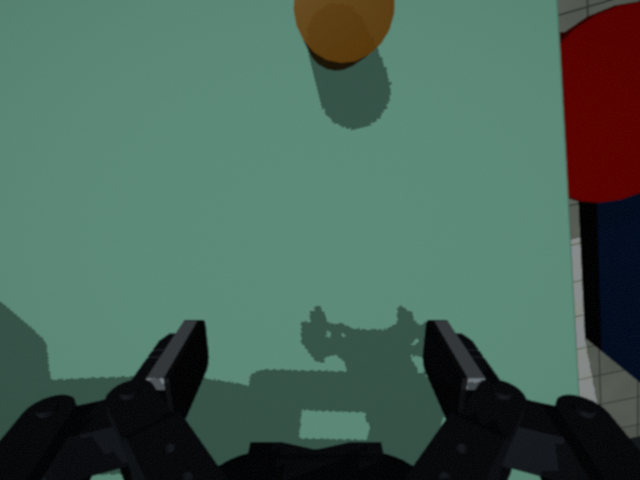

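The view shows open Robotiq-style fingers over bare table, with an orange ball at (345,30). Next I close the fingers and move to in front of the door.

Emit:
play_rows(
  increments=[
    [-1, [-0.1, 0.1, 0], -0.04],
    [-1, [-0.25, 0.25, 0], -0.078],
    [-1, [-0.4, 0.4, 0], -0.078],
    [-1, [-0.55, 0.55, 0], -0.078],
    [-1, [-0.7, 0.7, 0], -0.078],
    [-1, [-0.85, 0.85, 0], -0.078],
    [-1, [-0.98, 0.98, 0], -0.078],
    [-1, [-0.98, 0.98, 0], -0.078],
    [-1, [-0.98, 0.98, 0], -0.078],
    [-1, [-0.98, 0.98, 0], -0.078],
  ],
)

```text
clock: 1.15
tcp_pos: [0.3709, 0.2412, 0.2312]
orientation: [0.0, 0.715, 0.7, -0.0]
contact_force: [0.6, 0.8, 0.9]
grip_width: -0.001
```

```bash
python3 - <<'E'
from h import *
o=ctrl.get_obs();print(o['clock'],o['tcp_pos'].round(4),o['orientation'].round(4),o['contact_force'],o['grip_width'])
for th in(1,.8,.6,.4,.2,.1,.05,0):
    n=np.array([-np.cos(th),np.sin(th)]); s=abs(n[0])*11+abs(n[1])*14.5
    w=cw(door(th,80,12+s,112),POSE)[0]; print(th,rel(w).round(3))
E
```

```text
1.15 [0.3709 0.2412 0.2312] [ 4.000e-04  7.146e-01  6.995e-01 -1.000e-04] [0.6166399  0.84627546 0.8712396 ] -0.0008683480096239962
1 [-0.124  0.105  0.397]
0.8 [-0.178  0.123  0.398]
0.6 [-0.229  0.154  0.398]
0.4 [-0.274  0.196  0.398]
0.2 [-0.308  0.248  0.398]
0.1 [-0.321  0.278  0.398]
0.05 [-0.326  0.293  0.398]
0 [-0.33   0.309  0.398]
```

Emit:
play_rows(
  increments=[
    [-1, [-0.05, 0.03, 0.1], 0],
    [-1, [-0.1, 0.06, 0.25], 0],
    [-1, [-0.11, 0.07, 0.398], 0],
    [-1, [-0.12, 0.085, 0.398], 0],
    [-1, [-0.14, 0.095, 0.398], 0],
    [-1, [-0.16, 0.107, 0.398], 0],
    [-1, [-0.178, 0.12, 0.398], 0],
    [-1, [-0.19, 0.13, 0.398], 0],
    [-1, [-0.203, 0.138, 0.398], 0],
    [-1, [-0.216, 0.146, 0.398], 0],
  ],
)

```text
clock: 2.15
tcp_pos: [0.4131, 0.1783, 0.1128]
orientation: [0.0, 0.713, 0.701, 0.001]
contact_force: [-1.0, 4.2, 1.4]
grip_width: -0.004
```

Emit:
play_rows(
  increments=[
    [-1, [-0.015, 0.01, 0], 0],
    [-1, [-0.03, 0.022, 0], 0],
    [-1, [-0.044, 0.035, 0], 0],
    [-1, [-0.058, 0.05, 0], 0],
    [-1, [-0.068, 0.062, 0], 0],
    [-1, [-0.077, 0.075, 0], 0],
    [-1, [-0.085, 0.088, 0], 0],
    [-1, [-0.092, 0.102, 0], 0],
    [-1, [-0.097, 0.112, 0], 0],
    [-1, [-0.1, 0.12, 0], 0],
  ],
)

```text
clock: 3.15
tcp_pos: [0.4478, 0.1472, 0.1116]
orientation: [-0.0, 0.713, 0.701, -0.0]
contact_force: [-3.1, 3.5, -0.1]
grip_width: 0.001
```

Emit:
play_rows(
  increments=[
    [-1, [0, 0.004, 0], 0],
    [-1, [-0.002, 0.008, 0], 0],
    [-1, [-0.003, 0.011, 0], 0],
    [-1, [-0.003, 0.014, 0], 0],
  ],
)

```text
clock: 3.55
tcp_pos: [0.4517, 0.1462, 0.1117]
orientation: [-0.0, 0.713, 0.701, -0.001]
contact_force: [-4.4, -0.3, -2.7]
grip_width: 0.004
```

Emit:
play_rows(
  increments=[
    [-1, [-0.001, 0.004, 0], 0],
    [-1, [-0.002, 0.008, 0], 0],
    [-1, [-0.003, 0.012, 0], 0],
    [-1, [-0.003, 0.015, 0], 0],
  ],
)

```text
clock: 3.95
tcp_pos: [0.4565, 0.1453, 0.1118]
orientation: [0.0, 0.713, 0.701, -0.0]
contact_force: [-3.7, -3.0, -1.6]
grip_width: -0.004
```

Emit:
play_rows(
  increments=[
    [-1, [0, 0.003, 0], 0],
    [-1, [0, 0.006, 0], 0],
    [-1, [0, 0.006, 0], 0],
  ],
)

```text
clock: 4.25
tcp_pos: [0.4586, 0.1454, 0.112]
orientation: [0.0, 0.713, 0.701, 0.0]
contact_force: [-4.5, -1.9, -1.6]
grip_width: 0.004
```

Emit:
play_rows(
  increments=[
    [-1, [0, 0.003, 0], 0],
    [-1, [0, 0.005, 0], 0],
    [-1, [0, 0.005, 0], 0],
  ],
)

```text
clock: 4.55
tcp_pos: [0.4601, 0.1454, 0.1121]
orientation: [0.0, 0.713, 0.701, 0.0]
contact_force: [-3.9, -2.8, -0.4]
grip_width: 0.001
```

Emit:
play_rows(
  increments=[
    [-1, [0, 0.002, 0], 0],
    [-1, [0, 0.004, 0], 0],
    [-1, [0, 0.004, 0], 0],
  ],
)

```text
clock: 4.85
tcp_pos: [0.4608, 0.1453, 0.1121]
orientation: [-0.0, 0.713, 0.701, -0.0]
contact_force: [-6.4, -3.5, 1.3]
grip_width: -0.0
```

Emit:
play_rows(
  increments=[
    [-1, [0, 0.002, 0], 0],
    [-1, [0, 0.003, 0], 0],
    [-1, [0, 0.003, 0], 0],
  ],
)

```text
clock: 5.15
tcp_pos: [0.4608, 0.1453, 0.1121]
orientation: [-0.001, 0.713, 0.701, -0.001]
contact_force: [-10.6, -2.8, 4.4]
grip_width: -0.0
```

Emit:
play_rows(
  increments=[
    [-1, [0, -0.02, 0], 0],
    [-1, [0, -0.07, -0.05], 0],
    [-1, [0, -0.1, -0.18], 0],
    [-1, [0, -0.1, -0.33], 0],
    [-1, [-0.13, -0.05, -0.46], 0],
    [-1, [-0.28, 0, -0.46], 0],
    [-1, [-0.43, 0.06, -0.46], 0],
    [-1, [-0.6, 0.12, -0.46], 0],
    [-1, [-0.75, 0.17, -0.46], 0],
    [-1, [-0.9, 0.22, -0.46], 0],
  ],
)

```text
clock: 6.15
tcp_pos: [0.5252, -0.1277, 0.2515]
orientation: [0.002, 0.713, 0.701, 0.001]
contact_force: [0.4, 0.8, 0.8]
grip_width: 0.001
```

Emit:
play_rows(
  increments=[
    [-1, [-0.12, 0.02, 0.1], 0],
    [-1, [-0.25, 0.04, 0.2], 0],
    [-1, [-0.25, 0.04, 0.2], 0],
    [-1, [-0.25, 0.04, 0.2], 0],
  ],
)

```text
clock: 6.55
tcp_pos: [0.5345, -0.2013, 0.1897]
orientation: [0.0, 0.714, 0.7, 0.0]
contact_force: [0.0, -0.2, 0.6]
grip_width: -0.002
```

```bash
python3 - <<'E'
from h import *
o=ctrl.get_obs();print(o['clock'],o['tcp_pos'].round(4),o['orientation'].round(4),o['contact_force'])
np.save('o2.npy',np.r_[o['tcp_pos'],o['orientation']])
im=snap('wrist','w2.png'); snap('top','t2.png')
a=cv2.convertScaleAbs(cv2.imread('pics/w2.png'),alpha=1.5,beta=15); cv2.imwrite('pics/w2b.png',a)
c=cam('wrist',o)
for h in(6,20,34): print(h,proj(c,cw([[-58,-255,152-h],[58,-255,152-h]],POSE)).round(0).tolist())
print(proj(c,cw([[-70,-250,152],[70,-250,152]],POSE)).round(0).tolist())
E
```

```text
6.55 [ 0.5345 -0.2013  0.1897] [2.000e-04 7.137e-01 7.005e-01 5.000e-04] [ 0.03651556 -0.17468266  0.62447185]
6 [[535.0, 247.0], [500.0, 425.0]]
20 [[521.0, 238.0], [490.0, 409.0]]
34 [[509.0, 231.0], [481.0, 394.0]]
[[556.0, 227.0], [510.0, 448.0]]
```

View pics/w2b.png

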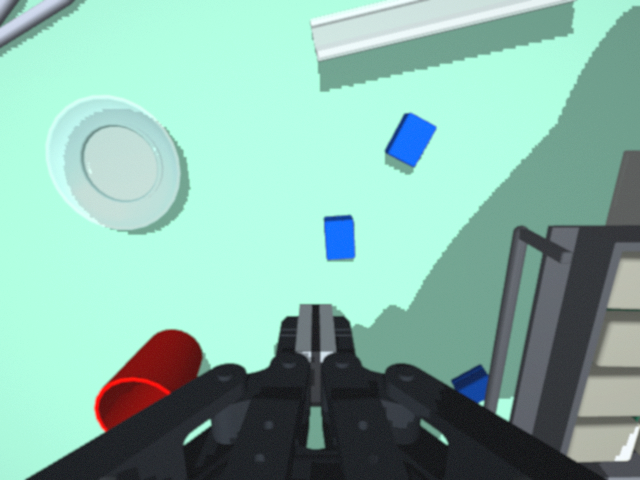

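The wrist view shows the bar axis running from (519,235) to (490,410), about 20 mm below the floor top (bar z about 0.131). A loose blue block lies at (340,238). The tool stays vertical and gripping the thin plastic would use far too much force. So nothing on the fingers can reach under the bar, because the floor edge blocks the inner finger. I'll hold the stray blue block as a ledge under the bar and put it back afterwards.

```bash
python3 - <<'E'
from h import *
z=np.load('o2.npy');o={'tcp_pos':z[:3],'orientation':z[3:]};c=cam('wrist',o)
im=cv2.imread('pics/w2.png').astype(int);b,g,r=im[...,0],im[...,1],im[...,2]
m=((b>1.6*g)&(b>110)).astype(np.uint8)
n,l,s,ce=cv2.connectedComponentsWithStats(m)
for i in range(1,n):
    if s[i,4]<200: continue
    pts=np.argwhere(l==i)[:,::-1]
    W=np.array([atz(c,u,v,.02)[:2] for u,v in pts])*1000
    print(s[i],cv2.minAreaRect(W.astype(np.float32)),W.mean(0))
print(rel([.55,-.17,.05]))
g2=cv2.cvtColor(cv2.imread('pics/w2b.png'),cv2.COLOR_BGR2GRAY)
for v in(260,300,340,380): print(v,g2[v,480:545].tolist())
for h in(16,20,24): print(h,[ [float(np.interp(v,P[:,1],P[:,0]).round(1)) for v in(260,300,340,380)] for P in[proj(c,cw([[t,-255,152-h] for t in np.linspace(-58,58,50)],POSE))]])
E
```

```text
[ 389  113   47   54 1408] ((470.65252685546875, -124.13178253173828), (24.87681770324707, 34.39986038208008), 63.221065521240234) [ 470.36271067 -124.08548494]
[ 325  219   30   41 1098] ((552.3318481445312, -180.9808349609375), (35.308353424072266, 24.40682029724121), 3.2116196155548096) [ 551.97388159 -181.00596691]
[0.10195207 0.04571653 0.47208955]
260 [148, 148, 148, 147, 149, 148, 148, 147, 147, 148, 148, 148, 149, 149, 147, 147, 148, 149, 146, 148, 147, 148, 147, 148, 147, 147, 143, 126, 94, 71, 69, 75, 79, 86, 95, 104, 107, 107, 104, 106, 104, 100, 98, 102, 122, 137, 145, 148, 147, 147, 149, 148, 146, 147, 148, 145, 146, 146, 147, 144, 128, 94, 64, 57, 60]
300 [148, 147, 148, 148, 148, 148, 147, 146, 148, 147, 148, 147, 148, 146, 147, 146, 148, 147, 149, 144, 130, 102, 72, 68, 73, 79, 86, 94, 104, 106, 106, 103, 104, 100, 99, 97, 110, 130, 143, 146, 148, 149, 148, 145, 147, 147, 147, 147, 147, 148, 147, 143, 127, 91, 63, 54, 61, 74, 94, 102, 107, 103, 105, 104, 105]
340 [147, 147, 147, 147, 146, 147, 146, 147, 146, 148, 147, 146, 145, 135, 109, 78, 68, 75, 78, 87, 92, 103, 103, 104, 101, 102, 100, 98, 101, 120, 139, 146, 148, 146, 145, 147, 146, 147, 146, 145, 147, 148, 146, 143, 124, 90, 62, 57, 64, 77, 96, 102, 103, 101, 104, 101, 102, 102, 104, 103, 104, 103, 102, 104, 102]
380 [61, 65, 65, 65, 65, 66, 65, 66, 60, 68, 74, 80, 86, 93, 99, 100, 103, 101, 98, 97, 98, 106, 125, 140, 146, 145, 146, 145, 147, 147, 145, 146, 146, 148, 145, 142, 124, 93, 62, 58, 62, 81, 96, 101, 102, 101, 100, 101, 100, 101, 102, 102, 101, 101, 100, 102, 99, 103, 98, 102, 100, 102, 98, 91, 74]
16 [[521.3, 513.9, 506.5, 499.1]]
20 [[517.1, 509.9, 502.7, 495.4]]
24 [[513.2, 506.1, 499.0, 491.9]]
```

Emit:
play_rows(
  increments=[
    [0.4, [0.03, 0.04, 0.05], -0.024],
    [0.4, [0.07, 0.09, 0.15], -0.024],
    [0.4, [0.071, 0.091, 0.3], -0.024],
    [0.4, [0.071, 0.091, 0.42], -0.024],
    [0.4, [0.071, 0.091, 0.52], -0.024],
    [0.4, [0.071, 0.091, 0.58], -0.024],
    [0.4, [0.071, 0.091, 0.612], -0.024],
    [0.4, [0.071, 0.091, 0.612], -0.024],
  ],
)

```text
clock: 7.45
tcp_pos: [0.5621, -0.1787, 0.0065]
orientation: [0.0, 0.686, 0.728, 0.0]
contact_force: [-0.1, -0.2, -0.3]
grip_width: 0.696
```

Emit:
play_rows(
  increments=[
    [-1, [0, 0, 0], 0],
    [-1, [0, 0, 0], 0],
    [-1, [0, 0, 0], 0],
    [-1, [0, 0, 0], 0],
    [-1, [0, 0, -0.01], 0],
    [-1, [0, 0, -0.03], 0],
    [-1, [0, 0, -0.05], 0],
    [-1, [0, 0, -0.05], 0],
  ],
)

```text
clock: 8.25
tcp_pos: [0.5625, -0.1801, 0.0226]
orientation: [0.001, 0.686, 0.728, 0.0]
contact_force: [-0.1, 0.7, -0.0]
grip_width: 0.283
```

Emit:
play_rows(
  increments=[
    [-1, [0, 0, -0.06], 0.04],
    [-1, [0.02, 0.01, -0.14], 0.08],
    [-1, [0.04, 0.02, -0.22], 0.12],
    [-1, [0.06, 0.03, -0.285], 0.165],
    [-1, [0.08, 0.047, -0.285], 0.21],
    [-1, [0.102, 0.047, -0.285], 0.255],
    [-1, [0.102, 0.047, -0.285], 0.3],
    [-1, [0.102, 0.047, -0.285], 0.345],
    [-1, [0.102, 0.047, -0.285], 0.39],
    [-1, [0.102, 0.047, -0.285], 0.435],
  ],
)

```text
clock: 9.25
tcp_pos: [0.5738, -0.1482, 0.1067]
orientation: [-0.0, 0.992, 0.128, -0.0]
contact_force: [-0.4, 0.2, -0.2]
grip_width: 0.283
```

Emit:
play_rows(
  increments=[
    [-1, [0, 0, 0], 0.045],
    [-1, [0, 0, 0], 0.089],
    [-1, [0, 0, 0], 0.089],
    [-1, [0, 0, 0], 0.089],
  ],
)

```text
clock: 9.65
tcp_pos: [0.5739, -0.1483, 0.1067]
orientation: [-0.0, 1.0, -0.007, -0.0]
contact_force: [0.1, 1.0, -0.5]
grip_width: 0.283
```

```bash
python3 - <<'E'
from h import *
o=ctrl.get_obs();print(o['clock'],o['tcp_pos'].round(4),o['orientation'].round(4),o['contact_force'],o['grip_width'])
a=cv2.convertScaleAbs(get_image('wrist')[:,:,::-1],alpha=1.5,beta=15)
b=cv2.convertScaleAbs(get_image('top')[150:350,150:390,::-1],alpha=1.5,beta=15)
cv2.imwrite('pics/w3.png',np.hstack([cv2.resize(a,(400,300)),cv2.resize(b,(360,300))]))
for y in(-315,-295,-275): 
  w=cw([0,y,107],POSE)[0]; print(y,w.round(4),rel(w).round(3))
E
```

```text
9.65 [ 0.5739 -0.1483  0.1067] [-0.0e+00  1.0e+00 -6.6e-03 -1.0e-04] [ 0.11016095  1.00729088 -0.49194926] 0.2832692023902315
-315 [ 0.5748 -0.1488  0.107 ] [ 0.003  0.001 -0.001]
-295 [ 0.5751 -0.1288  0.107 ] [ 0.003 -0.065 -0.001]
-275 [ 0.5755 -0.1088  0.107 ] [ 0.003 -0.132 -0.001]
```

View pics/w3.png

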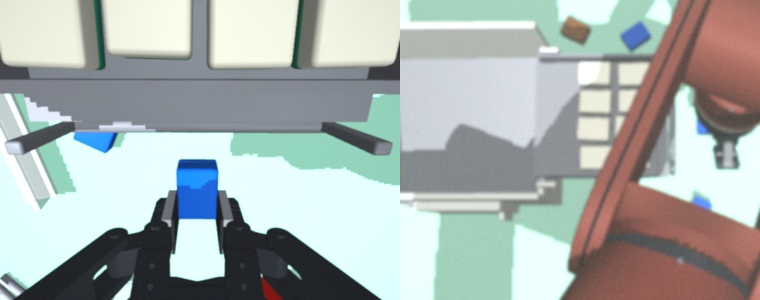

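Left panel: the blue block is held, protruding at (197,170) toward the bar at row 128, between the arms at (15,148) and (380,148). Now I slide it under the bar and feel upward.

Emit:
play_rows(
  increments=[
    [-1, [0.003, -0.03, 0], 0],
    [-1, [0.003, -0.06, 0], 0],
    [-1, [0.003, -0.09, 0], 0],
    [-1, [0.003, -0.12, 0], 0],
    [-1, [0.003, -0.132, 0], 0],
    [-1, [0.003, -0.132, 0], 0],
    [-1, [0.003, -0.132, 0], 0],
  ],
)

```text
clock: 10.45
tcp_pos: [0.5756, -0.1087, 0.1068]
orientation: [0.0, 1.0, -0.008, 0.0]
contact_force: [0.2, 0.4, -0.8]
grip_width: 0.283
```

Emit:
play_rows(
  increments=[
    [-1, [0, 0, -0.006], 0],
    [-1, [0, 0, -0.012], 0],
    [-1, [0, 0, -0.012], 0],
  ],
)

```text
clock: 10.75
tcp_pos: [0.5759, -0.1091, 0.1109]
orientation: [0.0, 1.0, -0.009, 0.0]
contact_force: [-0.5, 0.2, -0.6]
grip_width: 0.285
```

Emit:
play_rows(
  increments=[
    [-1, [0, 0, -0.006], 0],
    [-1, [0, 0, -0.012], 0],
    [-1, [0, 0, -0.012], 0],
  ],
)

```text
clock: 11.05
tcp_pos: [0.5758, -0.1089, 0.1144]
orientation: [0.0, 1.0, -0.008, 0.0]
contact_force: [0.3, -0.7, -0.3]
grip_width: 0.286
```

Emit:
play_rows(
  increments=[
    [-1, [0, 0, -0.005], 0],
    [-1, [0, 0, -0.01], 0],
    [-1, [0, 0, -0.01], 0],
  ],
)

```text
clock: 11.35
tcp_pos: [0.5757, -0.1088, 0.1173]
orientation: [0.0, 1.0, -0.008, 0.0]
contact_force: [-0.1, 0.4, -0.2]
grip_width: 0.289
```

Emit:
play_rows(
  increments=[
    [-1, [0, 0, -0.005], 0],
    [-1, [0, 0, -0.01], 0],
    [-1, [0, 0, -0.01], 0],
  ],
)

```text
clock: 11.65
tcp_pos: [0.5754, -0.1088, 0.1199]
orientation: [0.0, 1.0, -0.008, -0.0]
contact_force: [0.4, 0.1, -1.7]
grip_width: 0.287
```

Emit:
play_rows(
  increments=[
    [-1, [0, 0, -0.005], 0],
    [-1, [0, 0, -0.01], 0],
    [-1, [0, 0, -0.015], 0],
    [-1, [0, 0, -0.02], 0],
    [-1, [0, 0, -0.02], 0],
    [-1, [0, 0, -0.02], 0],
  ],
)

```text
clock: 12.25
tcp_pos: [0.5755, -0.1087, 0.126]
orientation: [-0.0, 1.0, -0.008, -0.0]
contact_force: [-0.5, -1.1, -2.0]
grip_width: 0.284
```

```bash
python3 - <<'E'
from h import *
F=[]
a=cv2.convertScaleAbs(get_image('wrist')[:,:,::-1],alpha=1.5,beta=15);cv2.imwrite('pics/w4.png',a)
b=cv2.convertScaleAbs(get_image('scene')[:,:,::-1],alpha=1.5,beta=15);cv2.imwrite('pics/s4.png',b)
for _ in range(3): get_image('top'); F.append(ctrl.get_obs()['contact_force'])
print(np.array(F).round(1)); o=ctrl.get_obs(); print(o['tcp_pos'],o['grip_width'],o['clock'])
cv2.imwrite('pics/w4c.png',np.hstack([cv2.resize(a,(400,300)),cv2.resize(b[150:375,250:550],(400,300))]))
E
```

```text
[[ 0.1 -1.1 -2.2]
 [-0.7 -0.1 -2.2]
 [-1.1 -0.6 -2.6]]
[ 0.57547654 -0.10865575  0.12591988] 0.28286190193802246 12.5
```

View pics/w4c.png

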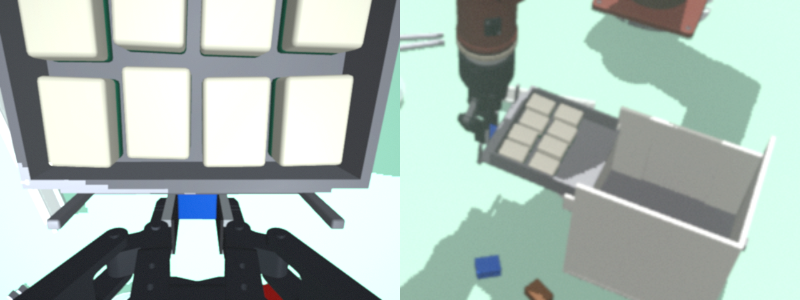

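Left: the block at (197,205) is under the bar, and a steady 2.2 N upward load confirms the lift. Right: the tray end is slightly raised with all eight tiles in it.

```bash
python3 - <<'E'
import numpy as np
R=np.hypot(150,16);f=np.arctan2(-16,150)
def P(t): a=np.radians(t)+f; return np.array([-105-R*np.cos(a)-20,118.5+R*np.sin(a)+16])
p0=np.array([-275,126.0])
for t in(2.9,5,7.5,10,12.5,15,17.5,20,22.5,25,27.5,30,32.5,35,37.5,40,41,42,43,44,44.7):
  d=(P(t)-p0)/300; print(t,P(t).round(1),'ty',round(-d[0],3),'tz',round(-d[1],3))
E
```

```text
2.9 [-275.6  126.1] ty 0.002 tz -0.0
5 [-275.8  131.6] ty 0.003 tz -0.019
7.5 [-275.8  138.2] ty 0.003 tz -0.041
10 [-275.5  144.8] ty 0.002 tz -0.063
12.5 [-274.9  151.3] ty -0.0 tz -0.084
15 [-274.   157.9] ty -0.003 tz -0.106
17.5 [-272.9  164.3] ty -0.007 tz -0.128
20 [-271.4  170.8] ty -0.012 tz -0.149
22.5 [-269.7  177.1] ty -0.018 tz -0.17
25 [-267.7  183.4] ty -0.024 tz -0.191
27.5 [-265.4  189.6] ty -0.032 tz -0.212
30 [-262.9  195.6] ty -0.04 tz -0.232
32.5 [-260.1  201.6] ty -0.05 tz -0.252
35 [-257.1  207.4] ty -0.06 tz -0.271
37.5 [-253.7  213.1] ty -0.071 tz -0.29
40 [-250.2  218.7] ty -0.083 tz -0.309
41 [-248.7  220.8] ty -0.088 tz -0.316
42 [-247.2  223. ] ty -0.093 tz -0.323
43 [-245.6  225.1] ty -0.098 tz -0.33
44 [-244.   227.2] ty -0.103 tz -0.337
44.7 [-242.9  228.6] ty -0.107 tz -0.342
```

Emit:
play_rows(
  increments=[
    [-1, [0, 0.003, -0.01], 0],
    [-1, [0, 0.003, -0.022], 0],
    [-1, [0, 0.003, -0.034], 0],
    [-1, [0, 0.002, -0.046], 0],
    [-1, [0, 0.002, -0.058], 0],
    [-1, [0, 0.001, -0.07], 0],
    [-1, [0, 0, -0.082], 0],
    [-1, [0, -0.001, -0.094], 0],
    [-1, [0, -0.003, -0.106], 0],
    [-1, [0, -0.005, -0.117], 0],
  ],
)

```text
clock: 13.5
tcp_pos: [0.5757, -0.1072, 0.1616]
orientation: [0.0, 1.0, -0.008, 0.0]
contact_force: [-1.0, -1.6, -1.9]
grip_width: 0.283
```

Emit:
play_rows(
  increments=[
    [-1, [0, -0.003, -0.011], 0],
    [-1, [0, -0.005, -0.022], 0],
    [-1, [0, -0.008, -0.033], 0],
    [-1, [0, -0.011, -0.044], 0],
    [-1, [0, -0.014, -0.054], 0],
    [-1, [0, -0.017, -0.064], 0],
    [-1, [0, -0.02, -0.074], 0],
    [-1, [0, -0.023, -0.084], 0],
    [-1, [0, -0.027, -0.094], 0],
    [-1, [0, -0.031, -0.104], 0],
  ],
)

```text
clock: 14.5
tcp_pos: [0.5757, -0.0978, 0.1926]
orientation: [-0.0, 1.0, -0.008, -0.0]
contact_force: [1.0, -0.3, -1.3]
grip_width: 0.282
```

Emit:
play_rows(
  increments=[
    [-1, [0, -0.004, -0.009], 0],
    [-1, [0, -0.008, -0.018], 0],
    [-1, [0, -0.013, -0.027], 0],
    [-1, [0, -0.018, -0.036], 0],
    [-1, [0, -0.023, -0.045], 0],
    [-1, [0, -0.028, -0.054], 0],
    [-1, [0, -0.033, -0.063], 0],
    [-1, [0, -0.038, -0.072], 0],
    [-1, [0, -0.043, -0.08], 0],
    [-1, [0, -0.047, -0.088], 0],
  ],
)

```text
clock: 15.5
tcp_pos: [0.576, -0.0835, 0.2189]
orientation: [-0.0, 1.0, -0.008, 0.0]
contact_force: [0.2, 1.0, -1.0]
grip_width: 0.282
```

Emit:
play_rows(
  increments=[
    [-1, [0, -0.003, -0.004], 0],
    [-1, [0, -0.005, -0.007], 0],
    [-1, [0, -0.008, -0.011], 0],
    [-1, [0, -0.01, -0.014], 0],
    [-1, [0, -0.01, -0.014], 0],
  ],
)

```text
clock: 16.0
tcp_pos: [0.576, -0.0807, 0.223]
orientation: [-0.0, 1.0, -0.008, -0.0]
contact_force: [0.2, 0.1, -1.4]
grip_width: 0.281
```

```bash
python3 - <<'E'
from h import *
b=cv2.convertScaleAbs(get_image('scene')[:,:,::-1],alpha=1.5,beta=15)
a=cv2.convertScaleAbs(get_image('top')[140:340,90:340,::-1],alpha=1.5,beta=15)
o=ctrl.get_obs(); print(o['tcp_pos'].round(4),o['contact_force'].round(1),o['clock'])
cv2.imwrite('pics/c5.png',np.hstack([cv2.resize(a,(400,320)),cv2.resize(b[150:390,250:550],(400,320))]))
E
```

```text
[ 0.576  -0.0808  0.2229] [ 0.8 -0.5 -1. ] 16.1
```

View pics/c5.png

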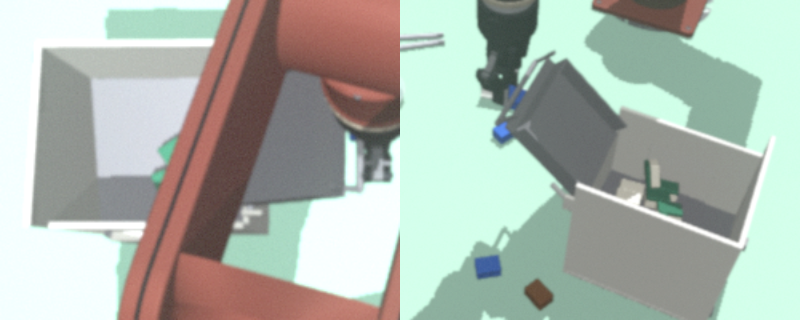

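Right panel: the tray is tipped and its visible floor is empty, with the tiles in the hopper at (655,190). I go up gently to near the stop so no sticky tile remains.

Emit:
play_rows(
  increments=[
    [-1, [0, -0.003, -0.003], 0],
    [-1, [0, -0.005, -0.006], 0],
    [-1, [0, -0.005, -0.007], 0],
    [-1, [0, -0.005, -0.007], 0],
  ],
)

```text
clock: 16.5
tcp_pos: [0.576, -0.0791, 0.225]
orientation: [-0.0, 1.0, -0.008, -0.0]
contact_force: [-0.2, 0.6, -0.9]
grip_width: 0.284
```

Emit:
play_rows(
  increments=[
    [-1, [0, -0.002, -0.003], 0],
    [-1, [0, -0.004, -0.005], 0],
    [-1, [0, -0.004, -0.005], 0],
    [-1, [0, -0.004, -0.005], 0],
  ],
)

```text
clock: 16.9
tcp_pos: [0.576, -0.0781, 0.2265]
orientation: [-0.0, 1.0, -0.008, -0.0]
contact_force: [-0.8, 1.2, -1.6]
grip_width: 0.286
```

```bash
python3 - <<'E'
from h import *
b=cv2.convertScaleAbs(get_image('scene')[:,:,::-1],alpha=1.5,beta=15)
a=cv2.convertScaleAbs(get_image('wrist')[:,:,::-1],alpha=1.5,beta=15)
F=[]
for _ in range(3): F.append(ctrl.get_obs()['contact_force']);get_image('top')
o=ctrl.get_obs(); print(o['tcp_pos'].round(4),np.mean(F,0).round(1),o['clock'])
cv2.imwrite('pics/c6.png',np.hstack([cv2.resize(a,(400,300)),cv2.resize(b[180:360,300:540],(400,300))]))
E
```

```text
[ 0.576  -0.0781  0.2265] [ 0.   1.  -1.4] 17.15
```

View pics/c6.png

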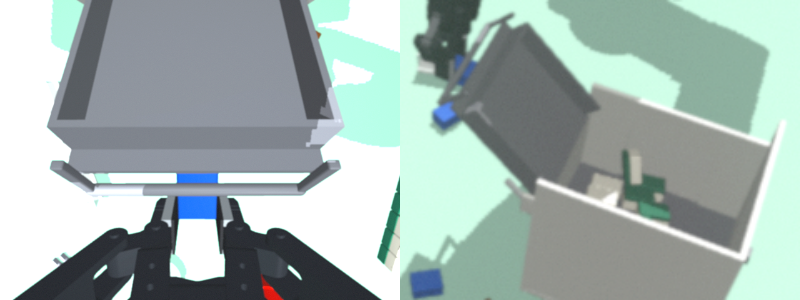

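Both views show an empty tray, with the tiles inside the hopper and the bar resting on the block. Lowering along the same arc.

Emit:
play_rows(
  increments=[
    [-1, [0, 0.006, 0.007], 0],
    [-1, [0, 0.012, 0.015], 0],
    [-1, [0, 0.019, 0.026], 0],
    [-1, [0, 0.026, 0.037], 0],
    [-1, [0, 0.033, 0.048], 0],
    [-1, [0, 0.039, 0.059], 0],
    [-1, [0, 0.045, 0.07], 0],
    [-1, [0, 0.051, 0.081], 0],
    [-1, [0, 0.057, 0.092], 0],
    [-1, [0, 0.062, 0.103], 0],
  ],
)

```text
clock: 18.15
tcp_pos: [0.5757, -0.0969, 0.1953]
orientation: [0.0, 1.0, -0.008, -0.0]
contact_force: [0.5, 0.7, -1.8]
grip_width: 0.281
```

Emit:
play_rows(
  increments=[
    [-1, [0, 0.004, 0.01], 0],
    [-1, [0, 0.008, 0.02], 0],
    [-1, [0, 0.012, 0.03], 0],
    [-1, [0, 0.016, 0.041], 0],
    [-1, [0, 0.019, 0.051], 0],
    [-1, [0, 0.022, 0.062], 0],
    [-1, [0, 0.025, 0.072], 0],
    [-1, [0, 0.028, 0.083], 0],
    [-1, [0, 0.031, 0.094], 0],
    [-1, [0, 0.033, 0.105], 0],
  ],
)

```text
clock: 19.15
tcp_pos: [0.5756, -0.1067, 0.1638]
orientation: [0.0, 1.0, -0.008, 0.0]
contact_force: [-0.3, 0.3, -2.3]
grip_width: 0.282
```

Emit:
play_rows(
  increments=[
    [-1, [0, 0.003, 0.01], 0],
    [-1, [0, 0.005, 0.021], 0],
    [-1, [0, 0.007, 0.032], 0],
    [-1, [0, 0.008, 0.043], 0],
    [-1, [0, 0.009, 0.054], 0],
    [-1, [0, 0.01, 0.065], 0],
    [-1, [0, 0.01, 0.076], 0],
    [-1, [0, 0.01, 0.087], 0],
    [-1, [0, 0.01, 0.098], 0],
    [-1, [0, 0.01, 0.108], 0],
  ],
)

```text
clock: 20.15
tcp_pos: [0.5755, -0.1096, 0.1314]
orientation: [-0.0, 1.0, -0.008, -0.0]
contact_force: [0.5, -0.6, -0.9]
grip_width: 0.279
```

Emit:
play_rows(
  increments=[
    [-1, [0, 0, 0.006], 0],
    [-1, [0, 0, 0.012], 0],
    [-1, [0, 0, 0.018], 0],
    [-1, [0, 0, 0.023], 0],
    [-1, [0, 0, 0.028], 0],
    [-1, [0, 0, 0.032], 0],
    [-1, [0, 0, 0.036], 0],
    [-1, [0, 0, 0.04], 0],
    [-1, [0, 0, 0.044], 0],
    [-1, [0, 0, 0.048], 0],
  ],
)

```text
clock: 21.15
tcp_pos: [0.5757, -0.1097, 0.1174]
orientation: [0.0, 1.0, -0.008, 0.0]
contact_force: [0.8, 0.2, 0.0]
grip_width: 0.28
```

Emit:
play_rows(
  increments=[
    [-1, [0, 0, 0.004], 0],
    [-1, [0, 0, 0.008], 0],
    [-1, [0, 0, 0.015], 0],
    [-1, [0, 0, 0.025], 0],
    [-1, [0, 0, 0.035], 0],
    [-1, [0, 0, 0.035], 0],
  ],
)

```text
clock: 21.75
tcp_pos: [0.575, -0.1095, 0.1061]
orientation: [-0.0, 1.0, -0.008, -0.001]
contact_force: [0.0, -1.0, -0.7]
grip_width: 0.284
```

Emit:
play_rows(
  increments=[
    [-1, [0, 0.05, 0], 0],
    [-1, [0, 0.1, 0], 0],
    [-1, [0, 0.15, 0], 0],
    [-1, [-0.02, 0.2, 0], -0.04],
    [-1, [-0.042, 0.237, 0], -0.085],
    [-1, [-0.042, 0.237, 0.04], -0.13],
    [-1, [-0.042, 0.237, 0.08], -0.175],
    [-1, [-0.042, 0.237, 0.12], -0.22],
    [-1, [-0.042, 0.237, 0.16], -0.265],
    [-1, [-0.042, 0.237, 0.18], -0.31],
  ],
)

```text
clock: 22.75
tcp_pos: [0.561, -0.1818, 0.0517]
orientation: [-0.0, 0.887, 0.463, -0.0]
contact_force: [-0.0, -0.6, -0.3]
grip_width: 0.284
```

Emit:
play_rows(
  increments=[
    [-1, [0, 0, 0], -0.045],
    [-1, [0, 0, 0], -0.09],
    [-1, [0, 0, 0], -0.135],
    [-1, [0, 0, 0], -0.18],
    [-1, [0, 0, 0], -0.214],
    [-1, [0, 0, 0], -0.214],
    [-1, [0, 0, 0], -0.214],
  ],
)

```text
clock: 23.45
tcp_pos: [0.5617, -0.1815, 0.0529]
orientation: [0.0, 0.687, 0.726, -0.0]
contact_force: [-0.0, -0.3, 0.6]
grip_width: 0.284
```

Emit:
play_rows(
  increments=[
    [-1, [0.004, 0.003, 0.05], 0],
    [-1, [0.004, 0.003, 0.1], 0],
    [-1, [0.004, 0.003, 0.13], 0],
    [-1, [0.004, 0.003, 0.145], 0],
    [-1, [0.004, 0.003, 0.152], 0],
    [-1, [0.004, 0.003, 0.152], 0],
  ],
)

```text
clock: 24.05
tcp_pos: [0.5619, -0.1789, 0.0085]
orientation: [-0.001, 0.686, 0.728, -0.001]
contact_force: [-8.0, 3.3, 15.9]
grip_width: 0.28
```

Emit:
play_rows(
  increments=[
    [-0.2, [0, 0, 0], 0],
    [0.2, [0, 0, 0], 0],
    [0.3, [0, 0, 0], 0],
    [0.3, [0, 0, -0.05], 0],
    [0.3, [0, 0, -0.2], 0],
    [0.3, [0, 0, -0.35], 0],
    [0.3, [-0.1, -0.1, -0.5], 0],
    [0.3, [-0.15, -0.25, -0.65], 0],
    [0.3, [-0.2, -0.4, -0.7], 0],
    [0.3, [-0.2, -0.4, -0.7], 0],
  ],
)

```text
clock: 25.05
tcp_pos: [0.4451, -0.2479, 0.2211]
orientation: [0.002, 0.686, 0.727, -0.0]
contact_force: [-0.1, -0.5, -1.0]
grip_width: 0.652
```

```bash
python3 - <<'E'
from h import *
o=ctrl.get_obs(); print(o['tcp_pos'].round(4),o['contact_force'].round(1),o['clock'])
b=cv2.convertScaleAbs(get_image('scene')[:,:,::-1],alpha=1.5,beta=15)
a=cv2.convertScaleAbs(get_image('top')[:,:,::-1],alpha=1.5,beta=15)
cv2.imwrite('pics/c7.png',np.hstack([cv2.resize(a[140:380,80:400],(400,300)),cv2.resize(b[160:400,250:570],(400,300))]))
E
```

```text
[ 0.4451 -0.2479  0.2211] [-0.1 -0.5 -1. ] 25.05
```

View pics/c7.png

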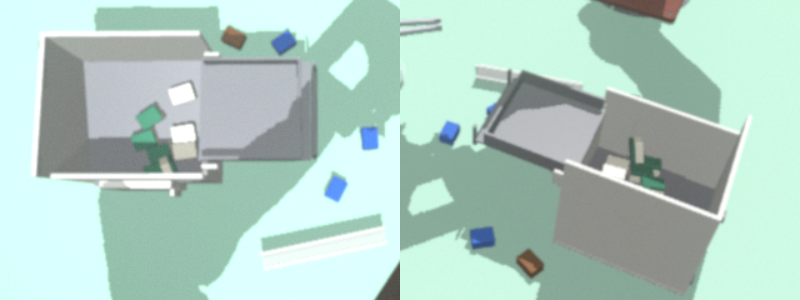

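The tray is level and empty, the tiles are in the hopper (left panel, about (165,135)), the block is back, and the door strip at (135,185) runs parallel to the front. One close crop will confirm the door and the tile count.

```bash
python3 - <<'E'
from h import *
a=cv2.convertScaleAbs(get_image('top')[195:300,105:265,::-1],alpha=2.2,beta=15)
a=cv2.resize(a,(800,525),interpolation=cv2.INTER_CUBIC)
c=cam('top')
for th,col in((0,(0,0,255)),(.08,(255,0,0))):
    p=proj(c,cw([door(th,0,12,130),door(th,104,12,130)],POSE)); q=((p-[105,195])*5).astype(int); print(p.round(1).tolist())
    for k in q: cv2.drawMarker(a,tuple(map(int,k)),col,0,14,1)
cv2.imwrite('pics/c8.png',a)
E
```

```text
[[157.9, 290.8], [216.6, 290.8]]
[[157.4, 290.8], [215.7, 295.5]]
```

View pics/c8.png

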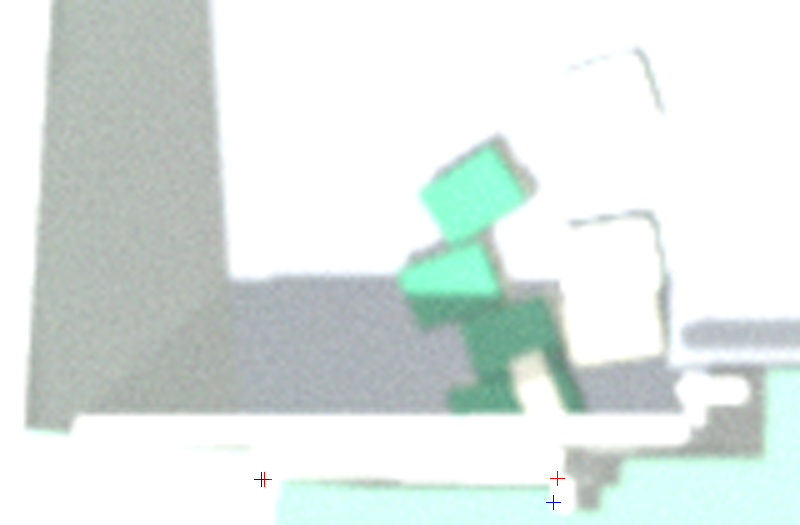

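```bash
python3 - <<'E'
from h import *
n=get_image('top')[:,:,::-1].astype(int); cv2.imwrite('pics/t9.png',n)
o=cv2.imread('pics/t2.png').astype(int)
for u in(170,180,190,200,210):
  for nm,im in(('old',o),('new',n)):
    print(u,nm,im[278:298,u-1:u+2].sum(2).mean(1).astype(int).tolist())
E
```

```text
170 old [313, 381, 425, 419, 370, 319, 357, 415, 436, 437, 432, 409, 362, 371, 442, 485, 494, 495, 495, 491]
170 new [344, 447, 524, 522, 456, 354, 329, 371, 389, 390, 381, 362, 313, 273, 293, 312, 318, 321, 318, 320]
180 old [317, 382, 429, 422, 367, 317, 357, 419, 439, 435, 435, 405, 339, 273, 292, 342, 356, 359, 355, 358]
180 new [341, 450, 517, 521, 455, 370, 385, 438, 440, 419, 397, 364, 303, 247, 262, 303, 320, 320, 318, 318]
190 old [387, 506, 576, 557, 461, 350, 360, 420, 440, 434, 432, 407, 341, 272, 295, 340, 355, 358, 357, 354]
190 new [342, 453, 516, 521, 451, 380, 424, 506, 541, 540, 540, 514, 435, 306, 262, 303, 318, 320, 315, 321]
200 old [416, 533, 590, 580, 486, 371, 365, 418, 437, 438, 433, 405, 342, 268, 295, 340, 354, 355, 355, 355]
200 new [350, 467, 528, 520, 455, 384, 431, 509, 540, 540, 539, 517, 441, 321, 272, 299, 318, 319, 320, 315]
210 old [420, 537, 592, 584, 511, 402, 382, 418, 438, 439, 432, 407, 340, 268, 293, 342, 356, 355, 356, 353]
210 new [391, 481, 526, 522, 455, 385, 434, 512, 537, 545, 540, 519, 445, 325, 272, 302, 317, 319, 313, 319][ WARN:0@1.481] global loadsave.cpp:1063 imwrite_ Unsupported depth image for selected encoder is fallbacked to CV_8U.
```

The door edge has no slope across its width and moved less than half a pixel (under 1 mm) from the picture taken right after shutting it, so it stayed shut. Handing in.

```bash
python3 -c "
from station import ctrl
o=ctrl.get_obs();print(o['clock'],o['contact_force'].round(1));print(ctrl.job_done())"
```

```text
25.25 [ 0.5  1.1 -1.1]
the job is handed in; nothing more can be done
None
```

The door is shut, the tiles are in the hopper, and the empty tray is back level. I handed the job in at about 25 s, with the gripper clear of everything.

- **Door:** I pushed it onto its stop, where it stopped moving at about 11 N. Afterwards its edge was within 1 mm of where it was just after shutting, so the tiles did not push it open.
- **Tray:** I raised the pull bar to about 43.7° (about 0.76 rad), just short of the hard stop, so the stop was never pressed. I lowered the tray along the same arc in contact and set it down slowly. The load on the bar was about 1 to 2.5 N.
- **Blue block used as a tool:** the gripper only points down, and its fingers could not reach under the bar. I held one of the loose blue blocks as a ledge, lifted with that, and put it back within a few millimetres of its place. Setting it down pressed it on the table with about 16 N (18 N in all).
- **Tiles:** the last pictures show the tray empty. I could not count all eight in the hopper because they overlap, but none were visible outside it.
- **Dice cup, saucer, tongs and rack:** I never touched them. The last pictures I viewed do not show the dice cup, and the saucer and tongs appear only partly.

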